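# Bed the slot wedges of a rewound rotor

## Task

Take the bedding tool from its rest and, beginning at the commutator end, draw its round nose along the row of wedge sections in the rotor's uppermost slot, pressing steadily with about 17 N so that each section in turn goes down until it is felt to be firmly bedded, all in one pass without lifting the tool clear between the first and the last section. Less than 10 N on a section does not bed it properly and more than 28 N is too hard; a knock of over 40 N cracks the wedges, do not touch the rotor with the gripper, and disturb nothing else on the bench. Then set the tool back upright in its rest and let go.

Things in the scene. Friction and masses are not known exactly. Their poses are not given: they have to be found in the camera images.
- rotor: wound motor rotor on two V-blocks and a grey plate 330 x 110 mm, fixed to the bench. Origin: underside of the plate, below the core's middle; x along the shaft from the commutator (copper drum, 68 mm diameter, at -x) to the bare shaft end, z up. Shaft axis 95 mm above the bench; steel core 130 mm diameter, x -72 to +72 mm; copper coil ends, 100 mm diameter, beyond both core ends
- slot_start (a point): commutator end of the uppermost slot, on its centre line at lip height (158 mm above the bench); axes as rotor. The slot is 22 mm wide at its mouth. In it lie five pale fibre wedge sections end to end, each 26.5 mm long, 17 mm wide, 6 mm thick, centred 16, 44, 72, 100 and 128 mm along x from here
- slot_mid (a point): middle of the slot at lip height (158 mm). The wedge tops now stand about 156 to 167 mm above the bench; each beds up to 5 mm lower. The packing below is of unknown thickness and slope, so a bedded top lies up to 5 mm above or below 157 mm and must be felt. A section goes down against 6 N of friction, stays where it is pushed, and is firm once bedded
- slot_end (a point): far end of the uppermost slot, 144 mm along x from slot_start, at the same height; axes as rotor
- tool: the bedding tool: an upright steel disc (fixed, does not turn) of 48 mm diameter, 12 mm thick, whose round rim is the nose, under a brown wooden grip block 60 x 34 x 36 mm; 66 mm tall, 0.22 kg. Origin: lowest point of the nose; x along the block's length and the disc's plane, y across the block (34 mm), z up; block from z = 30 to 66 mm
- tool_nose (a point): lowest point of the nose disc (same as the tool's origin)
- tool_grip (a point): in the tool's grip block, 46 mm above the nose: grasp here, firmly, across the 34 mm width
- rest: the tool's rest, fixed: a dark plate 90 x 60 x 8 mm with two aluminium bars 60 mm long along x, each 7 mm thick with tops 40 mm above the bench and a 20 mm gap between them. The tool's block lies on the bars, its disc hangs in the gap, tool origin 10 mm above the bench. Origin: underside of the plate, centre; x along the bars
- hardware_bin: grey open bin of washers, 120 x 90 x 40 mm, fixed; origin at its underside; not needed
- screwdriver: screwdriver lying on the bench (bystander); origin at its underside
- wire_spool: spool of copper wire, 70 mm diameter, 60 mm tall (bystander); origin at its underside
- spray_can: green spray can, 60 mm diameter, 170 mm tall (bystander); origin at its underside
- tea_glass: tea glass, 60 mm diameter, 85 mm tall (bystander); origin at its underside
- pliers: pliers with blue handles lying on the bench, 150 mm long (bystander); origin at the underside, at the joint
- bearing: steel bearing, 48 mm diameter, 15 mm tall (bystander); origin at its underside
- wedge1 (a joint): how far the first wedge section from the commutator has gone down into the slot, in m: 0 = standing at its highest, 0.005 = fully bedded; starts between 0 and 0.001
- wedge2 (a joint): how far the second wedge section from the commutator has gone down into the slot, in m: 0 = standing at its highest, 0.005 = fully bedded; starts between 0 and 0.001
- wedge3 (a joint): how far the third wedge section from the commutator has gone down into the slot, in m: 0 = standing at its highest, 0.005 = fully bedded; starts between 0 and 0.001
- wedge4 (a joint): how far the fourth wedge section from the commutator has gone down into the slot, in m: 0 = standing at its highest, 0.005 = fully bedded; starts between 0 and 0.001
- wedge5 (a joint): how far the fifth wedge section from the commutator has gone down into the slot, in m: 0 = standing at its highest, 0.005 = fully bedded; starts between 0 and 0.001
There are look-alikes about, which are no part of the job. Several things have the shape of the tool; the one meant has the colours described above.

How it is judged:
By the outcome, as a careful person would: the job done as asked, in the order asked, and still so for the second after the job is handed in, with the robot touching nothing.
It also fails if it takes over 72 s, if anything falls off the work surface, if the arm or the gripper's body presses on something with over 40 N, if the wrist force passes 120 N, or if a joint passes its speed limit or range.

## Robot

A 7-joint arm with a two-finger parallel gripper is mounted at the origin on the work surface. World frame = base frame: x ahead of the robot, y to its left, z up, the work surface at z = 0. Lengths are in m, angles in rad, forces in N, time in s.
With the tool pointing down it reaches from about 0.425 to 0.925 m from the base axis. Payload 6.8 kg.
Tool frame: the origin (TCP) lies between the finger pads, 19 mm behind the fingertips; this is the grasp point; z points along the fingers, y is the direction in which the jaws open and shut (so a half turn about z gives the same grasp; the last joint's range is limited). The gripper opens to 85 mm and grips with 20 to 120 N. Pads are 22 mm wide; open, the fingers measure 114 mm over their backs; the gripper's body (76 mm by 85 mm) begins 54 mm behind the grasp point. The pads swing forward as they close: fully open they stand 13 mm farther back than shut.
Start: joints at [1.148, 0.477, 0.022, 1.555, -0.011, 1.109, -0.083], TCP at [0.209, -0.642, 0.25] pointing down, gripper open.
Joint ranges: [-2.96, 2.96], [-0.34, 2.1], [-1.41, 1.46], [0.24, 2.44], [-1.37, 4.51], [0.17, 1.92], [-2.96, 2.96]. Speed limits (rad/s): [2.39, 2.39, 3.14, 3.14, 3.14, 3.14, 3.14].

## Interface

Orientations are given as a unit quaternion [w, x, y, z].
In Python, from station import monitor, cams, bot, finder gives the robot as it stands.
- The arm moves only by the tool jog_arm, never from a script. Its argument "plan" is a list of rows, each an object of numbers: "x", "y", "z": the shift along the tool's x, y, z as a fraction of full scale; "wx", "wy", "wz": the turn, a rotation vector about the tool's x, y, z as a fraction of full scale. A call has 1 to 12 rows; each row is the pose to reach, as a shift and turn from the pose measured when the call began, along the tool's axes at that moment, turning the shorter way round; what a row does not reach only later rows make up. Full scale, the value 1, is 20 cm for a shift and 180 degrees for a turn. A row lasts 1/12 s, in which the tool goes at most 41.7 mm and 7.16 degrees, less where a joint would pass 70% of its speed; a pose out of reach is approached as far as the arm can. A call with a number of a shift or a turn outside -1 to 1 is refused whole. A call with a gripper value outside its range is refused whole. "hand" is the opening, from -1 (shut) to 1 (fully open), set as the call begins (left out, the last holds). The fingers move at their own pace and stop on an object; "grip_force" is the grip in N (left out, the last holds). Time passes only in rows, so rows that repeat a pose let the fingers close. It gives the time, the measured TCP pose, the force and the opening at its end, in the units of the state.
- monitor.get_obs(): the state, without advancing time (a new reading comes with each control period).
- cams.read_camera(name): name is "scene" or "side" or "wrist"; returns the picture (420x560x3 uint8, red, green, blue); there is no depth.
- cams.get_calibration(name): a dict with "fx", "fy", "cx", "cy" (pixels), "extrinsics" (4x4, takes a point from world to camera coordinates). Camera axes: x right, y down, z forward; pixel columns grow to the right and rows downward; lengths in m; the calibration is good to about 2 mm. A picture is of the moment at which its call begins: read the wrist's pose just before it. get_calibration takes no time and is no camera call; for the wrist camera it gives the pose at the moment of the call.
- bot.hand_in(): hands the job in, once; it reports no verdict.
Trained networks look in the newest picture that a camera, given by its name, has taken for a name from the list of things; names that differ only in an ending like _2 or _b are one class to them, and where a whole thing is asked for, a point or a joint stands for the part that bears it (a point fixed in the world has none). Each returns a list of dicts, best first, with "confidence" (0 to 1); they miss things now and then, are a little off and sometimes report something else, mostly with a low value. They report only what shows in the picture. A call takes as long as a camera call. They do not tell look-alikes from the thing itself.
- finder.find_in(camera, target): "bbox" ([left, top, width, height] in pixels, round what is visible of it).
- finder.place_of(camera, target): "location" ([column, row] in pixels: a listed point, or the origin of a listed thing).
The state is a dict: "t": time; "q": joint angles; "joint_vel": joint speeds; "joint_torque": joint torques, N m; "eef_pos": TCP position; "tool_rot": TCP orientation; "contact_force": force on the tool from outside, world axes, zero at the start; "torque": the same for the moment, N m; "gripper_width": opening from 0.0 (shut) to 1.0 (fully open).
Only numpy, scipy, OpenCV 4.12 (cv2) and the standard library are available. Lean on these libraries where they do the work, as an engineer would, in place of code of your own. Each camera call takes 0.05 s, during which the arm holds its last target. There are 200 camera calls.

## Working session

There is one attempt and no reset: what is moved stays moved. The work goes in short steps, Python scripts to look and compute and a tool call to move; the robot and the scene stay as the last step left them, time stands still between calls to the robot, and variables do not carry over. Pictures are saved under pics/ and viewed, about 8 in all and at most 12, crops included, and the job is handed in when it is done.

Besides the shell and the picture viewer there is one more tool, called after "Emit:" by a JSON object that holds its "op" and its "data". jog_arm: Moves the arm, as the interface text tells. Shift numbers are shares of 20 cm and turn numbers shares of 180 degrees, none past 1 either way. Its arguments: {"type":"object","properties":{"plan":{"type":"array","items":{"type":"object","properties":{"x":{"type":"number","minimum":-1,"maximum":1},"y":{"type":"number","minimum":-1,"maximum":1},"z":{"type":"number","minimum":-1,"maximum":1},"wx":{"type":"number","minimum":-1,"maximum":1},"wy":{"type":"number","minimum":-1,"maximum":1},"wz":{"type":"number","minimum":-1,"maximum":1}}}},"hand":{"type":"number"},"grip_force":{"type":"number"}},"required":["plan"]}

```bash
mkdir -p pics; ls
cat > h.py <<'E'
from station import monitor, cams, bot, finder
import numpy as np, cv2
def snap(c,fn=None):
    im=cams.read_camera(c)
    if fn: cv2.imwrite('pics/'+fn,im[:,:,::-1])
    return im
def ray(c,px):
    k=cams.get_calibration(c);E=np.array(k['extrinsics'])
    d=np.array([(px[0]-k['cx'])/k['fx'],(px[1]-k['cy'])/k['fy'],1]);R=E[:3,:3]
    return -R.T@E[:3,3], R.T@d
def atz(c,px,z):
    o,d=ray(c,px);return o+d*(z-o[2])/d[2]
def proj(c,p):
    k=cams.get_calibration(c);E=np.array(k['extrinsics']);q=E[:3,:3]@np.array(p)+E[:3,3]
    return [k['fx']*q[0]/q[2]+k['cx'],k['fy']*q[1]/q[2]+k['cy']]
E
python3 - <<'E'
from h import *
o=monitor.get_obs();print({k:np.round(v,4).tolist() for k,v in o.items()})
ims=[snap('scene','s0.png'),snap('side','d0.png')]
Z=dict(slot_start=.158,slot_mid=.158,slot_end=.158,tool_nose=.01,tool_grip=.056,rest=0)
for c in('scene','side'):
    for n,z in Z.items():
        for r in finder.place_of(c,n)[:4]:
            print(c,n,round(r['confidence'],2),np.round(r['location'],1),np.round(atz(c,r['location'],z),4))
    print(np.round(ray(c,[280,210])[0],3))
E
```

```text
pics
{'t': 0.0, 'q': [1.1479, 0.4778, 0.0223, 1.5565, -0.0115, 1.1093, -0.0831], 'joint_vel': [-0.0002, 0.0008, 0.0001, -0.0011, -0.0004, -0.0013, 0.0019], 'joint_torque': [-0.0005, -59.6438, 1.6077, -28.1189, 0.0125, 0.0095, 0.0], 'eef_pos': [0.2088, -0.6413, 0.249], 'tool_rot': [-0.0009, 0.9876, 0.1568, -0.0002], 'contact_force': [0.5055, 0.2575, -0.0105], 'torque': [0.0612, -0.0045, -0.0007], 'gripper_width': 1.0027}
scene slot_start 0.89 [230.9 167.7] [ 0.5359 -0.1166  0.158 ]
scene slot_start 0.63 [168.2 174.3] [ 0.6087 -0.2459  0.158 ]
scene slot_mid 0.59 [255.1 173.9] [ 0.5358 -0.0545  0.158 ]
scene slot_mid 0.57 [283.5 186.7] [0.553  0.0226 0.158 ]
scene slot_end 0.66 [282.  184.7] [0.548  0.0172 0.158 ]
scene tool_nose 0.92 [167.4 172.3] [ 0.469  -0.3471  0.01  ]
scene tool_nose 0.59 [170.3 155.3] [ 0.402  -0.3737  0.01  ]
scene tool_nose 0.54 [136.1 168.8] [ 0.487  -0.4364  0.01  ]
scene tool_grip 0.75 [132.4 156. ] [ 0.486  -0.4387  0.056 ]
scene tool_grip 0.68 [ 94.3 210.3] [ 0.6965 -0.4206  0.056 ]
scene tool_grip 0.63 [171.2 140. ] [ 0.3872 -0.3715  0.056 ]
scene tool_g
[... 266 characters left out ...]
4 [281.7 199. ] [0.5447 0.0259 0.158 ]
side slot_mid 0.97 [298.1 179.5] [ 0.5325 -0.0467  0.158 ]
side slot_end 0.97 [281.9 198.8] [0.5445 0.0252 0.158 ]
side tool_nose 0.89 [380.7 154.9] [ 0.3863 -0.3877  0.01  ]
side tool_nose 0.86 [354.7 136.5] [ 0.4842 -0.448   0.01  ]
side tool_nose 0.78 [343.8 159.8] [ 0.4853 -0.3248  0.01  ]
side tool_grip 0.94 [385. 150.] [ 0.375  -0.3571  0.056 ]
side tool_grip 0.77 [346.3 147.1] [ 0.4839 -0.3293  0.056 ]
side tool_grip 0.55 [356.7 131.5] [ 0.4747 -0.414   0.056 ]
side tool_grip 0.39 [272.5 150.6] [ 0.6813 -0.2357  0.056 ]
side rest 0.7 [342.5 160.8] [ 0.49   -0.3304  0.    ]
side rest 0.57 [309.4 159.4] [ 0.5867 -0.2999  0.    ]
[0.31  0.584 0.795]
```

Run:
```python
import cv2
a=cv2.imread('pics/s0.png')[90:300,40:340];b=cv2.imread('pics/d0.png')[80:290,200:500]
cv2.imwrite('pics/c0.png',cv2.vconcat([cv2.resize(a,(800,560),interpolation=3)[:300*1,:],cv2.resize(b,(800,560),interpolation=3)[:300]]))
```

```text
(no output)
```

View pics/s0.png

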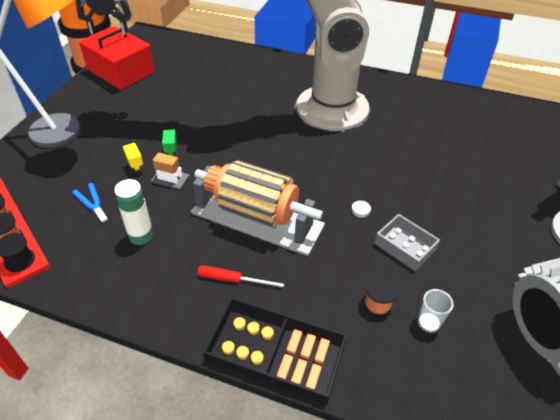

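View pics/c0.png

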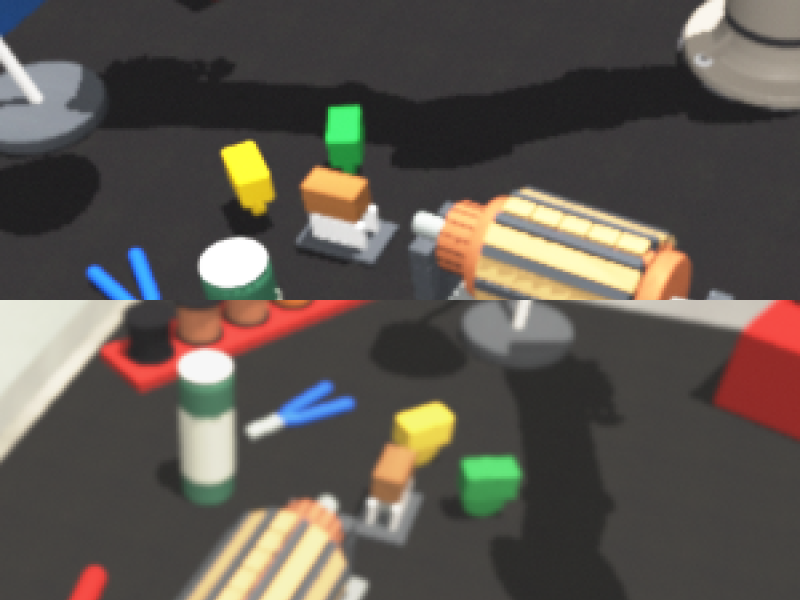

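The tool (brown block, steel disc) sits on its rest at about (166,163) in the scene picture. The look-alikes are yellow (133,155) and green (170,140), and the spray can stands at (132,210). Next I'll hover above the tool.

```bash
cat >> h.py <<'E'
from scipy.spatial.transform import Rotation as Rn
def rot(): 
    q=monitor.get_obs()['tool_rot']; return Rn.from_quat([q[1],q[2],q[3],q[0]])
def plan(p,yaw):
    """shift/turn fractions to TCP world p, pointing down, tool x at world yaw (rad)"""
    o=monitor.get_obs();R=rot()
    T=Rn.from_euler('z',yaw)*Rn.from_euler('x',np.pi)
    s=R.inv().apply(np.array(p)-o['eef_pos'])/.2; w=(R.inv()*T).as_rotvec()/np.pi
    print('eef',np.round(o['eef_pos'],4),'t',round(o['t'],2),'shift',np.round(s,4),'turn',np.round(w,4));return s,w
E
python3 - <<'E'
from h import *
for p in[(154,157),(179,163)]: print(atz('scene',p,.076))
x=rot().as_matrix()[:,0];print('yaw',np.degrees(np.arctan2(x[1],x[0])))
plan([.46,-.33,.25],np.arctan2(x[1],x[0]))
print(proj('wrist',[.475,-.332,.05]))
E
```

```text
[ 0.48790473 -0.36669193  0.076     ]
[ 0.48596568 -0.29272712  0.076     ]
yaw 18.03868596748753
eef [ 0.209  -0.6418  0.25  ] t 0.7 shift [ 1.676 -1.094  0.   ] turn [ 0. -0. -0.]
[np.float64(-34.9974164493666), np.float64(-317.54428613065477)]
```

Emit:
{"op": "jog_arm", "data": {"plan": [{"x": 0.84, "y": -0.55, "wz": -0.2}, {"x": 0.84, "y": -0.55, "wz": -0.2}, {"x": 0.84, "y": -0.55, "wz": -0.2}, {"x": 0.84, "y": -0.55, "wz": -0.2}, {"x": 0.84, "y": -0.55, "wz": -0.2}, {"x": 0.84, "y": -0.55, "wz": -0.2}], "hand": 1}}

```text
invalid input at $.plan[0]: expected keys x, y, z, wx, wy, wz
```

Run:
```python
from h import *
plan([.46,-.33,.25],np.pi/2);print(proj('wrist',[.475,-.332,.05]))
```

```text
eef [ 0.209  -0.6418  0.25  ] t 0.7 shift [ 1.676 -1.094  0.   ] turn [ 0.      0.     -0.3998]
[np.float64(-34.9974164493666), np.float64(-317.54428613065477)]
```

Emit:
{"op": "jog_arm", "data": {"plan": [{"x": 0.84, "y": -0.55, "z": 0, "wx": 0, "wy": 0, "wz": -0.2}, {"x": 0.84, "y": -0.55, "z": 0, "wx": 0, "wy": 0, "wz": -0.2}, {"x": 0.84, "y": -0.55, "z": 0, "wx": 0, "wy": 0, "wz": -0.2}, {"x": 0.84, "y": -0.55, "z": 0, "wx": 0, "wy": 0, "wz": -0.2}, {"x": 0.84, "y": -0.55, "z": 0, "wx": 0, "wy": 0, "wz": -0.2}, {"x": 0.84, "y": -0.55, "z": 0, "wx": 0, "wy": 0, "wz": -0.2}], "hand": 1}}

```text
t: 1.2
eef_pos: [0.3414, -0.4783, 0.2505]
tool_rot: [-0.0, 0.887, 0.462, 0.002]
contact_force: [0.8, 0.6, 0.2]
gripper_width: 0.997
```

Run:
```python
from h import *
plan([.46,-.33,.25],np.pi/2);print(proj('wrist',[.475,-.332,.05]))
```

```text
eef [ 0.3414 -0.4783  0.2505] t 1.2 shift [0.9475 0.0609 0.0068] turn [ 0.0008 -0.0012 -0.1943]
[np.float64(309.08862633754575), np.float64(-53.812887043597186)]
```

Emit:
{"op": "jog_arm", "data": {"plan": [{"x": 0.8, "y": 0.06, "z": 0, "wx": 0, "wy": 0, "wz": -0.194}, {"x": 0.8, "y": 0.06, "z": 0, "wx": 0, "wy": 0, "wz": -0.194}, {"x": 0.8, "y": 0.06, "z": 0, "wx": 0, "wy": 0, "wz": -0.194}, {"x": 0.8, "y": 0.06, "z": 0, "wx": 0, "wy": 0, "wz": -0.194}, {"x": 0.8, "y": 0.06, "z": 0, "wx": 0, "wy": 0, "wz": -0.194}, {"x": 0.8, "y": 0.06, "z": 0, "wx": 0, "wy": 0, "wz": -0.194}, {"x": 0.8, "y": 0.06, "z": 0, "wx": 0, "wy": 0, "wz": -0.194}]}}

```text
t: 1.78
eef_pos: [0.4427, -0.3545, 0.2513]
tool_rot: [0.0, 0.709, 0.706, 0.002]
contact_force: [0.0, -0.7, -0.1]
gripper_width: 0.999
```

Run:
```python
from h import *
plan([.475,-.332,.25],np.pi/2);print(proj('wrist',[.475,-.332,.05]))
snap('wrist','w1.png')
for n,z in dict(tool_grip=.056,tool_nose=.01,rest=0,slot_start=.158,slot_end=.158).items():
    for r in finder.place_of('wrist',n)[:3]: print(n,round(r['confidence'],2),np.round(r['location'],1),np.round(atz('wrist',r['location'],z),4))
```

```text
eef [ 0.4427 -0.3545  0.2513] t 1.78 shift [0.1131 0.1608 0.0071] turn [ 0.0011 -0.0008 -0.0013]
[np.float64(310.7407174700143), np.float64(164.03459874100412)]
tool_grip 0.86 [308.4 273.6] [ 0.4729 -0.441   0.056 ]
tool_grip 0.74 [319.9 168.6] [ 0.4817 -0.3368  0.056 ]
tool_grip 0.7 [216.7 212.3] [ 0.3855 -0.3774  0.056 ]
```

View pics/w1.png

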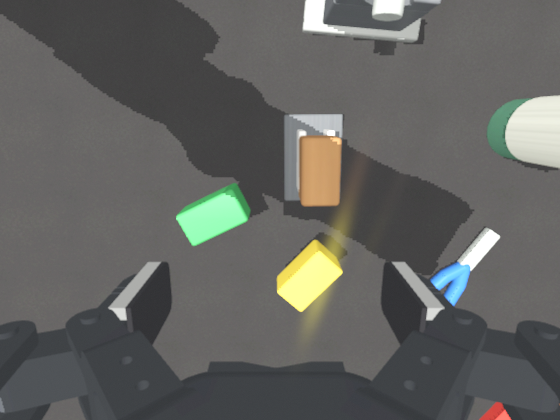

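Run:
```python
from h import *
P=[atz('wrist',p,.076) for p in[(300,136),(341,137),(341,205),(300,205)]];print(np.round(P,4),np.mean(P,0))
Q=[atz('wrist',p,.008) for p in[(285,115),(343,115),(343,200),(285,201)]];print(np.round(Q,4),np.mean(Q,0))
c=(np.mean(P,0)+np.mean(Q,0))/2;print(c)
plan([c[0],c[1],.13],np.pi/2)
```

```text
[[ 0.4623 -0.3056  0.076 ]
 [ 0.4966 -0.3066  0.076 ]
 [ 0.4991 -0.3653  0.076 ]
 [ 0.4631 -0.3651  0.076 ]] [ 0.48030624 -0.335608    0.076     ]
[[ 0.4516 -0.2886  0.008 ]
 [ 0.5102 -0.2889  0.008 ]
 [ 0.514  -0.3771  0.008 ]
 [ 0.4517 -0.3779  0.008 ]] [ 0.48187682 -0.33311174  0.008     ]
[ 0.48109153 -0.33435987  0.042     ]
eef [ 0.4422 -0.3551  0.2512] t 2.08 shift [0.1028 0.1922 0.6067] turn [ 0.001  -0.0008 -0.0013]
```

Emit:
{"op": "jog_arm", "data": {"plan": [{"x": 0.103, "y": 0.192, "z": 0.2, "wx": 0, "wy": 0, "wz": 0}, {"x": 0.103, "y": 0.192, "z": 0.4, "wx": 0, "wy": 0, "wz": 0}, {"x": 0.103, "y": 0.192, "z": 0.6, "wx": 0, "wy": 0, "wz": 0}, {"x": 0.103, "y": 0.192, "z": 0.65, "wx": 0, "wy": 0, "wz": 0}, {"x": 0.103, "y": 0.192, "z": 0.65, "wx": 0, "wy": 0, "wz": 0}, {"x": 0.103, "y": 0.192, "z": 0.65, "wx": 0, "wy": 0, "wz": 0}, {"x": 0.103, "y": 0.192, "z": 0.65, "wx": 0, "wy": 0, "wz": 0}], "hand": 0.4}}

```text
t: 2.67
eef_pos: [0.4819, -0.3354, 0.123]
tool_rot: [0.001, 0.709, 0.705, 0.002]
contact_force: [-0.2, 0.7, -0.3]
gripper_width: 0.7
```

Run:
```python
from h import *
plan([.481,-.3345,.062],np.pi/2)
im=snap('wrist','w2.png');cv2.imwrite('pics/w2c.png',cv2.resize(im[:,:,::-1],None,fx=1.4,fy=1.4))
```

```text
eef [ 0.4819 -0.3354  0.123 ] t 2.67 shift [ 0.0039 -0.0061  0.3051] turn [ 0.0017 -0.0004 -0.0017]
```

View pics/w2.png

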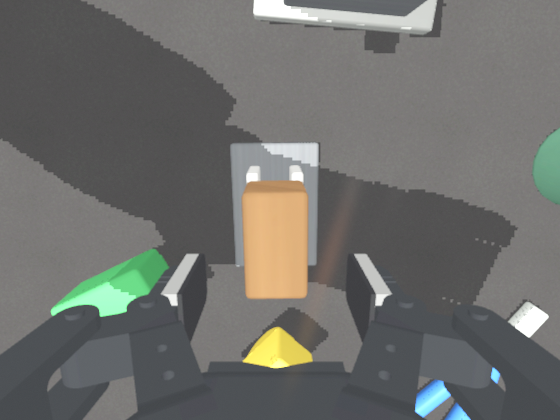

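Block is centred between the pads (col 276 vs pads 200/350); green and yellow are clear. Next: descend and grip.

Emit:
{"op": "jog_arm", "data": {"plan": [{"x": 0.004, "y": -0.004, "z": 0.1, "wx": 0, "wy": 0, "wz": 0}, {"x": 0.004, "y": -0.004, "z": 0.2, "wx": 0, "wy": 0, "wz": 0}, {"x": 0.004, "y": -0.004, "z": 0.28, "wx": 0, "wy": 0, "wz": 0}, {"x": 0.004, "y": -0.004, "z": 0.305, "wx": 0, "wy": 0, "wz": 0}, {"x": 0.004, "y": -0.004, "z": 0.305, "wx": 0, "wy": 0, "wz": 0}, {"x": 0.004, "y": -0.004, "z": 0.305, "wx": 0, "wy": 0, "wz": 0}, {"x": 0.004, "y": -0.004, "z": 0.305, "wx": 0, "wy": 0, "wz": 0}]}}

```text
t: 3.3
eef_pos: [0.4828, -0.3354, 0.0643]
tool_rot: [0.003, 0.709, 0.705, 0.003]
contact_force: [-0.3, 0.1, -0.8]
gripper_width: 0.703
```

Emit:
{"op": "jog_arm", "data": {"plan": [{"x": 0, "y": 0, "z": 0, "wx": 0, "wy": 0, "wz": 0}, {"x": 0, "y": 0, "z": 0, "wx": 0, "wy": 0, "wz": 0}, {"x": 0, "y": 0, "z": 0, "wx": 0, "wy": 0, "wz": 0}, {"x": 0, "y": 0, "z": 0, "wx": 0, "wy": 0, "wz": 0}, {"x": 0, "y": 0, "z": 0, "wx": 0, "wy": 0, "wz": 0}, {"x": 0, "y": 0, "z": 0, "wx": 0, "wy": 0, "wz": 0}, {"x": 0, "y": 0, "z": 0, "wx": 0, "wy": 0, "wz": 0}, {"x": 0, "y": 0, "z": 0, "wx": 0, "wy": 0, "wz": 0}], "hand": -1, "grip_force": 100}}

```text
t: 3.97
eef_pos: [0.4836, -0.3359, 0.0658]
tool_rot: [0.004, 0.709, 0.705, 0.003]
contact_force: [-1.7, 1.9, 8.1]
gripper_width: 0.379
```

Emit:
{"op": "jog_arm", "data": {"plan": [{"x": 0, "y": 0, "z": -0.1, "wx": 0, "wy": 0, "wz": 0}, {"x": 0, "y": 0, "z": -0.25, "wx": 0, "wy": 0, "wz": 0}, {"x": 0, "y": 0, "z": -0.45, "wx": 0, "wy": 0, "wz": 0}, {"x": 0, "y": 0, "z": -0.65, "wx": 0, "wy": 0, "wz": 0}, {"x": 0, "y": 0, "z": -0.85, "wx": 0, "wy": 0, "wz": 0}, {"x": 0, "y": 0, "z": -1, "wx": 0, "wy": 0, "wz": 0}, {"x": 0, "y": 0, "z": -1, "wx": 0, "wy": 0, "wz": 0}, {"x": 0, "y": 0, "z": -1, "wx": 0, "wy": 0, "wz": 0}]}}

```text
t: 4.63
eef_pos: [0.4823, -0.3359, 0.2681]
tool_rot: [0.007, 0.709, 0.705, 0.003]
contact_force: [0.2, -0.7, -2.5]
gripper_width: 0.384
```

Run:
```python
from h import *
plan([.528,-.119,.27],np.radians(84))
im=snap('wrist','w3.png');print(monitor.get_obs()['contact_force'])
for n,z in dict(tool_grip=.056,tool_nose=.01,slot_start=.158,slot_mid=.158,slot_end=.158).items():
    for r in finder.place_of('wrist',n)[:3]: print(n,round(r['confidence'],2),np.round(r['location'],1),np.round(atz('wrist',r['location'],z),4))
```

```text
eef [ 0.4823 -0.3359  0.2681] t 4.63 shift [ 1.0857  0.2223 -0.012 ] turn [0.0044 0.0013 0.0314]
[ 0.14297662  0.66205086 -2.53279397]
tool_grip 0.71 [279.3 280.1] [ 0.4844 -0.4349  0.056 ]
tool_grip 0.65 [178.1 224.9] [ 0.3843 -0.3739  0.056 ]
slot_start 0.18 [271.7 169.8] [ 0.478  -0.3035  0.158 ]
```

Run:
```python
from h import *
plan([.53,-.19,.28],np.radians(84))
```

```text
eef [ 0.4808 -0.3351  0.2642] t 4.93 shift [ 0.7266  0.2426 -0.0778] turn [0.0025 0.0001 0.0316]
```

Emit:
{"op": "jog_arm", "data": {"plan": [{"x": 0.18, "y": 0.06, "z": -0.07, "wx": 0.0025, "wy": 0, "wz": 0.01}, {"x": 0.36, "y": 0.12, "z": -0.075, "wx": 0.0025, "wy": 0, "wz": 0.02}, {"x": 0.54, "y": 0.18, "z": -0.078, "wx": 0.0025, "wy": 0, "wz": 0.032}, {"x": 0.727, "y": 0.243, "z": -0.078, "wx": 0.0025, "wy": 0, "wz": 0.032}, {"x": 0.727, "y": 0.243, "z": -0.078, "wx": 0.0025, "wy": 0, "wz": 0.032}, {"x": 0.727, "y": 0.243, "z": -0.078, "wx": 0.0025, "wy": 0, "wz": 0.032}, {"x": 0.727, "y": 0.243, "z": -0.078, "wx": 0.0025, "wy": 0, "wz": 0.032}]}}

```text
t: 5.52
eef_pos: [0.5297, -0.1902, 0.2793]
tool_rot: [-0.0, 0.743, 0.669, -0.001]
contact_force: [0.1, 0.1, -1.6]
gripper_width: 0.383
```

Run:
```python
from h import *
im=snap('wrist','w4.png')
for n,z in dict(slot_start=.158,slot_mid=.158,slot_end=.158).items():
    for r in finder.place_of('wrist',n)[:3]: print(n,round(r['confidence'],2),np.round(r['location'],1),np.round(atz('wrist',r['location'],z),4))
plan([.53,-.19,.28],np.radians(84))
```

```text
slot_start 0.71 [270.5 115.9] [ 0.532  -0.1259  0.158 ]
eef [ 0.5295 -0.1915  0.2797] t 5.72 shift [ 0.0078  0.0017 -0.0017] turn [-0.0003  0.0002 -0.0013]
```

View pics/w4.png

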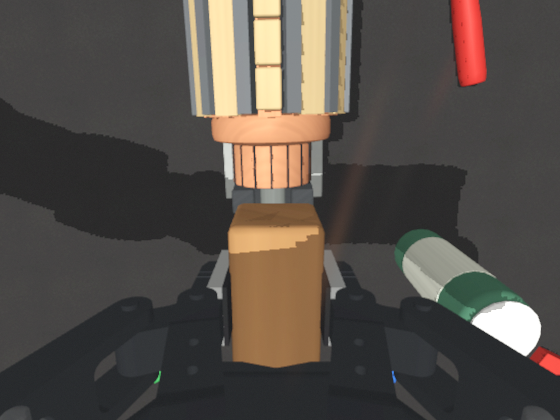

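Emit:
{"op": "jog_arm", "data": {"plan": [{"x": 0.1, "y": 0, "z": -0.2, "wx": 0, "wy": 0, "wz": 0}, {"x": 0.2, "y": 0, "z": -0.4, "wx": 0, "wy": 0, "wz": 0}, {"x": 0.25, "y": 0, "z": -0.5, "wx": 0, "wy": 0, "wz": 0}, {"x": 0.25, "y": 0, "z": -0.5, "wx": 0, "wy": 0, "wz": 0}, {"x": 0.25, "y": 0, "z": -0.5, "wx": 0, "wy": 0, "wz": 0}, {"x": 0.25, "y": 0, "z": -0.5, "wx": 0, "wy": 0, "wz": 0}]}}

```text
t: 6.22
eef_pos: [0.5342, -0.1431, 0.3786]
tool_rot: [-0.001, 0.745, 0.667, -0.001]
contact_force: [0.0, -0.8, -1.7]
gripper_width: 0.383
```

Run:
```python
from h import *
o=monitor.get_obs();print(o['eef_pos'],o['joint_vel'])
im=snap('wrist','w5.png')
for n,z in dict(slot_start=.158,slot_mid=.158,slot_end=.158).items():
    for r in finder.place_of('wrist',n)[:3]: print(n,round(r['confidence'],2),np.round(r['location'],1),np.round(atz('wrist',r['location'],z),4))
cv2.imwrite('pics/w5c.png',cv2.resize(im[:240,140:420,::-1],None,fx=2.5,fy=2.5,interpolation=3))
```

```text
[ 0.53423254 -0.14314201  0.37855788] [ 5.80088422e-03  1.59596594e-02  9.13242146e-03  2.15854492e-02
 -4.04546002e-05 -1.75055365e-03 -9.19995367e-04]
slot_start 0.84 [271.5 165.2] [ 0.5299 -0.1243  0.158 ]
slot_mid 0.69 [274.8  83.1] [ 0.5418 -0.0489  0.158 ]
```

View pics/w5c.png

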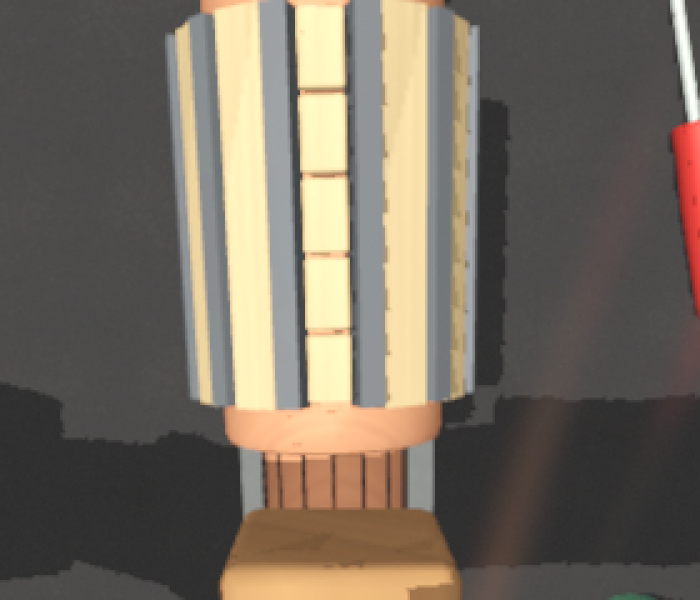

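Run:
```python
from h import *
f=lambda x,y:(x/2.5+140,y/2.5)
for z in(.158,.163):
    a=atz('wrist',f(329.5,405),z);b=atz('wrist',f(320.5,3),z);d=b-a
    print(a,b,np.linalg.norm(d),np.degrees(np.arctan2(d[1],d[0])))
    # wedge widths -> height
for p,q in[((307,352),395),((303,348.5),290),((298.5,346.5),130),((297,344.5),20)]:
    w=(p[1]-p[0])/2.5; o,dd=ray('wrist',f(p[0],q)); k=cams.get_calibration('wrist'); print('z est',o[2]-k['fx']*.017/w, o)
for c in('scene','side'):
    snap(c)
    for n in('slot_start','slot_mid','slot_end'):
        for r in finder.place_of(c,n)[:2]: print(c,n,round(r['confidence'],2),np.round(atz(c,r['location'],.158),4))
```

```text
[ 0.53091597 -0.12081085  0.158     ] [0.54384359 0.01923136 0.158     ] 0.14063764148632102 84.72584315088794
[ 0.53107419 -0.1201632   0.163     ] [0.54381404 0.01784502 0.163     ] 0.1385949964794564 84.72584315088794
z est 0.1701222835055179 [ 0.54180936 -0.07621955  0.50225375]
z est 0.17377207986160165 [ 0.54180936 -0.07621955  0.50225375]
z est 0.19088050028074444 [ 0.54180936 -0.07621955  0.50225375]
z est 0.18760288710570866 [ 0.54180936 -0.07621955  0.50225375]
scene slot_start 0.88 [ 0.5394 -0.1151  0.158 ]
scene slot_mid 0.65 [ 0.5401 -0.0513  0.158 ]
scene slot_end 0.74 [0.5512 0.0227 0.158 ]
scene slot_end 0.7 [0.787 0.287 0.158]
side slot_start 0.63 [ 0.5308 -0.1189  0.158 ]
side slot_end 0.67 [0.5397 0.0216 0.158 ]
```

Slot runs from about (0.531,-0.1205) to (0.544,0.0215), heading 84.7°. Next I move above the first section.

```bash
cat >> h.py <<'E'
A=np.array([.5310,-.1207]);D=np.array([np.cos(np.radians(84.7)),np.sin(np.radians(84.7))]);N=np.array([D[1],-D[0]])
def slot():
    o=monitor.get_obs();e=o['eef_pos'];r=np.array(e[:2])-A
    w=(rot().inv()*(Rn.from_euler('z',np.radians(84.7))*Rn.from_euler('x',np.pi))).as_rotvec()/np.pi
    print('t',round(o['t'],2),'s %.1f lat %.1f nose z %.1f mm'%(1e3*r@D,1e3*r@N,1e3*(e[2]-.0558)),'F',np.round(o['contact_force'],1),'turn',np.round(w,4))
E
python3 - <<'E'
from h import *
p=A+.009*D
plan([p[0],p[1],.232],np.radians(84.7));slot()
E
```

```text
eef [ 0.535  -0.1418  0.3796] t 6.82 shift [ 0.1479 -0.0314  0.7377] turn [-0.0003  0.0001 -0.0052]
t 6.82 s -20.6 lat 5.9 nose z 323.8 mm F [-0.5  0.6 -1.3] turn [-0.0003  0.0001 -0.0052]
```

Emit:
{"op": "jog_arm", "data": {"plan": [{"x": 0.05, "y": -0.01, "z": 0.15, "wx": 0, "wy": 0, "wz": -0.005}, {"x": 0.1, "y": -0.02, "z": 0.3, "wx": 0, "wy": 0, "wz": -0.005}, {"x": 0.148, "y": -0.031, "z": 0.45, "wx": 0, "wy": 0, "wz": -0.005}, {"x": 0.148, "y": -0.031, "z": 0.58, "wx": 0, "wy": 0, "wz": -0.005}, {"x": 0.148, "y": -0.031, "z": 0.66, "wx": 0, "wy": 0, "wz": -0.005}, {"x": 0.148, "y": -0.031, "z": 0.71, "wx": 0, "wy": 0, "wz": -0.005}, {"x": 0.148, "y": -0.031, "z": 0.735, "wx": 0, "wy": 0, "wz": -0.005}, {"x": 0.148, "y": -0.031, "z": 0.735, "wx": 0, "wy": 0, "wz": -0.005}, {"x": 0.148, "y": -0.031, "z": 0.735, "wx": 0, "wy": 0, "wz": -0.005}, {"x": 0.148, "y": -0.031, "z": 0.735, "wx": 0, "wy": 0, "wz": -0.005}]}}

```text
t: 7.65
eef_pos: [0.5329, -0.1119, 0.2339]
tool_rot: [0.001, 0.739, 0.673, 0.0]
contact_force: [-0.2, -0.0, -1.7]
gripper_width: 0.382
```

Run:
```python
from h import *
slot();print(monitor.get_obs()['joint_vel'].round(3) if hasattr(monitor.get_obs()['joint_vel'],'round') else '')
im=snap('side');cv2.imwrite('pics/d6.png',cv2.resize(im[110:250,220:370,::-1],None,fx=4,fy=4,interpolation=3));slot()
```

```text
t 7.65 s 8.9 lat 1.0 nose z 178.1 mm F [-0.2 -0.  -1.7] turn [ 0.0005  0.0002 -0.0003]
[ 0.001 -0.004  0.     0.002  0.001 -0.001 -0.002]
t 7.7 s 9.0 lat 1.0 nose z 178.1 mm F [-0.2 -0.1 -2.7] turn [ 0.0005  0.0002 -0.0002]
```

View pics/d6.png

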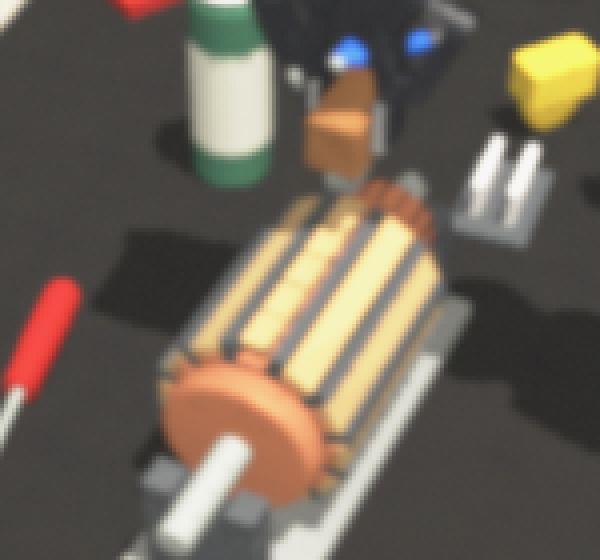

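The tool hangs over the slot's commutator end, in line with the wedge row. Now I descend to feel for contact.

Emit:
{"op": "jog_arm", "data": {"plan": [{"x": 0, "y": -0.005, "z": 0.012, "wx": 0, "wy": 0, "wz": 0}, {"x": 0, "y": -0.005, "z": 0.024, "wx": 0, "wy": 0, "wz": 0}, {"x": 0, "y": -0.005, "z": 0.036, "wx": 0, "wy": 0, "wz": 0}, {"x": 0, "y": -0.005, "z": 0.045, "wx": 0, "wy": 0, "wz": 0}, {"x": 0, "y": -0.005, "z": 0.05, "wx": 0, "wy": 0, "wz": 0}, {"x": 0, "y": -0.005, "z": 0.053, "wx": 0, "wy": 0, "wz": 0}, {"x": 0, "y": -0.005, "z": 0.056, "wx": 0, "wy": 0, "wz": 0}, {"x": 0, "y": -0.005, "z": 0.059, "wx": 0, "wy": 0, "wz": 0}, {"x": 0, "y": -0.005, "z": 0.062, "wx": 0, "wy": 0, "wz": 0}, {"x": 0, "y": -0.005, "z": 0.065, "wx": 0, "wy": 0, "wz": 0}, {"x": 0, "y": -0.005, "z": 0.068, "wx": 0, "wy": 0, "wz": 0}]}}

```text
t: 8.62
eef_pos: [0.5318, -0.1118, 0.2202]
tool_rot: [0.001, 0.739, 0.673, 0.0]
contact_force: [0.4, -0.5, -1.2]
gripper_width: 0.384
```

Emit:
{"op": "jog_arm", "data": {"plan": [{"x": 0, "y": 0, "z": 0.003, "wx": 0, "wy": 0, "wz": 0}, {"x": 0, "y": 0, "z": 0.006, "wx": 0, "wy": 0, "wz": 0}, {"x": 0, "y": 0, "z": 0.009, "wx": 0, "wy": 0, "wz": 0}, {"x": 0, "y": 0, "z": 0.012, "wx": 0, "wy": 0, "wz": 0}]}}

```text
t: 8.95
eef_pos: [0.5318, -0.1118, 0.2178]
tool_rot: [0.001, 0.739, 0.673, 0.0]
contact_force: [-0.0, -0.3, -1.2]
gripper_width: 0.378
```

```bash
python3 -c "from h import *;slot()"
```

```text
t 8.95 s 9.0 lat 0.0 nose z 162.0 mm F [-0.  -0.3 -1.2] turn [ 0.0005  0.0002 -0.0002]
```

Emit:
{"op": "jog_arm", "data": {"plan": [{"x": 0, "y": 0, "z": 0.003, "wx": 0, "wy": 0, "wz": 0}, {"x": 0, "y": 0, "z": 0.006, "wx": 0, "wy": 0, "wz": 0}, {"x": 0, "y": 0, "z": 0.009, "wx": 0, "wy": 0, "wz": 0}, {"x": 0, "y": 0, "z": 0.012, "wx": 0, "wy": 0, "wz": 0}]}}

```text
t: 9.28
eef_pos: [0.5321, -0.1118, 0.216]
tool_rot: [0.001, 0.739, 0.673, 0.0]
contact_force: [-2.0, -0.0, 3.3]
gripper_width: 0.376
```

Emit:
{"op": "jog_arm", "data": {"plan": [{"x": 0, "y": 0, "z": 0.003, "wx": 0, "wy": 0, "wz": 0}, {"x": 0, "y": 0, "z": 0.006, "wx": 0, "wy": 0, "wz": 0}, {"x": 0, "y": 0, "z": 0.009, "wx": 0, "wy": 0, "wz": 0}]}}

```text
t: 9.53
eef_pos: [0.5321, -0.1119, 0.2145]
tool_rot: [0.001, 0.739, 0.673, 0.0]
contact_force: [-2.5, -0.0, 4.3]
gripper_width: 0.377
```

Emit:
{"op": "jog_arm", "data": {"plan": [{"x": 0, "y": 0, "z": 0.003, "wx": 0, "wy": 0, "wz": 0}, {"x": 0, "y": 0, "z": 0.006, "wx": 0, "wy": 0, "wz": 0}]}}

```text
t: 9.7
eef_pos: [0.5321, -0.1119, 0.2133]
tool_rot: [0.001, 0.739, 0.673, 0.0]
contact_force: [-1.5, 1.0, 4.7]
gripper_width: 0.381
```

Emit:
{"op": "jog_arm", "data": {"plan": [{"x": 0, "y": 0, "z": 0.003, "wx": 0, "wy": 0, "wz": 0}, {"x": 0, "y": 0, "z": 0.006, "wx": 0, "wy": 0, "wz": 0}]}}

```text
t: 9.87
eef_pos: [0.5321, -0.1119, 0.2121]
tool_rot: [0.001, 0.739, 0.673, 0.0]
contact_force: [-1.8, 1.0, 4.9]
gripper_width: 0.38
```

Emit:
{"op": "jog_arm", "data": {"plan": [{"x": 0, "y": 0, "z": 0.003, "wx": 0, "wy": 0, "wz": 0}, {"x": 0, "y": 0, "z": 0.006, "wx": 0, "wy": 0, "wz": 0}]}}

```text
t: 10.03
eef_pos: [0.5323, -0.1119, 0.2115]
tool_rot: [0.002, 0.739, 0.673, 0.0]
contact_force: [-3.8, -0.2, 12.6]
gripper_width: 0.38
```

Emit:
{"op": "jog_arm", "data": {"plan": [{"x": 0, "y": 0, "z": 0.004, "wx": 0, "wy": 0, "wz": 0}, {"x": 0, "y": 0, "z": 0.005, "wx": 0, "wy": 0, "wz": 0}]}}

```text
t: 10.2
eef_pos: [0.5325, -0.112, 0.2114]
tool_rot: [0.002, 0.739, 0.673, 0.0]
contact_force: [-4.9, -0.3, 14.7]
gripper_width: 0.379
```

Emit:
{"op": "jog_arm", "data": {"plan": [{"x": 0.008, "y": -0.003, "z": 0.005, "wx": 0.0005, "wy": 0, "wz": 0}, {"x": 0.016, "y": -0.003, "z": 0.005, "wx": 0.0005, "wy": 0, "wz": 0}, {"x": 0.024, "y": -0.003, "z": 0.005, "wx": 0.0005, "wy": 0, "wz": 0}, {"x": 0.032, "y": -0.003, "z": 0.005, "wx": 0.0005, "wy": 0, "wz": 0}]}}

```text
t: 10.53
eef_pos: [0.5329, -0.109, 0.2116]
tool_rot: [0.004, 0.74, 0.672, -0.001]
contact_force: [-2.4, -7.9, 11.5]
gripper_width: 0.381
```

```bash
python3 -c "from h import *;slot()"
```

```text
t 10.53 s 11.8 lat 0.9 nose z 155.8 mm F [-2.4 -7.9 11.5] turn [ 0.0011  0.0021 -0.0011]
```

Emit:
{"op": "jog_arm", "data": {"plan": [{"x": 0.02, "y": -0.004, "z": 0.0055, "wx": 0.001, "wy": 0.002, "wz": -0.001}, {"x": 0.026, "y": -0.004, "z": 0.0055, "wx": 0.001, "wy": 0.002, "wz": -0.001}, {"x": 0.032, "y": -0.004, "z": 0.0055, "wx": 0.001, "wy": 0.002, "wz": -0.001}, {"x": 0.036, "y": -0.004, "z": 0.0055, "wx": 0.001, "wy": 0.002, "wz": -0.001}]}}

```text
t: 10.87
eef_pos: [0.534, -0.1051, 0.2117]
tool_rot: [0.003, 0.74, 0.673, -0.0]
contact_force: [-1.7, -9.2, 10.2]
gripper_width: 0.382
```

Emit:
{"op": "jog_arm", "data": {"plan": [{"x": 0.02, "y": -0.004, "z": 0.0055, "wx": 0.001, "wy": 0.002, "wz": -0.001}, {"x": 0.026, "y": -0.004, "z": 0.0055, "wx": 0.001, "wy": 0.002, "wz": -0.001}, {"x": 0.032, "y": -0.004, "z": 0.0055, "wx": 0.001, "wy": 0.002, "wz": -0.001}, {"x": 0.036, "y": -0.004, "z": 0.0055, "wx": 0.001, "wy": 0.002, "wz": -0.001}]}}

```text
t: 11.2
eef_pos: [0.5344, -0.1038, 0.2118]
tool_rot: [0.003, 0.74, 0.672, -0.001]
contact_force: [-3.1, -14.8, 11.3]
gripper_width: 0.384
```

```bash
python3 -c "from h import *;slot()"
```

```text
t 11.2 s 17.1 lat 1.8 nose z 156.0 mm F [ -3.1 -14.8  11.3] turn [ 0.001   0.0018 -0.0011]
```

Emit:
{"op": "jog_arm", "data": {"plan": [{"x": 0.03, "y": -0.01, "z": 0.005, "wx": 0.001, "wy": 0.002, "wz": -0.001}, {"x": 0.038, "y": -0.01, "z": 0.005, "wx": 0.001, "wy": 0.002, "wz": -0.001}, {"x": 0.044, "y": -0.01, "z": 0.005, "wx": 0.001, "wy": 0.002, "wz": -0.001}, {"x": 0.05, "y": -0.01, "z": 0.005, "wx": 0.001, "wy": 0.002, "wz": -0.001}], "grip_force": 120}}

```text
t: 11.53
eef_pos: [0.5344, -0.1007, 0.2119]
tool_rot: [0.004, 0.741, 0.672, -0.001]
contact_force: [-0.8, -13.7, 9.8]
gripper_width: 0.376
```

```bash
python3 -c "from h import *;slot()"
```

```text
t 11.53 s 20.3 lat 1.5 nose z 156.1 mm F [ -0.8 -13.7   9.8] turn [ 0.0012  0.0024 -0.0017]
```

Emit:
{"op": "jog_arm", "data": {"plan": [{"x": 0.03, "y": -0.01, "z": 0.006, "wx": 0.001, "wy": 0.0025, "wz": -0.0015}, {"x": 0.038, "y": -0.01, "z": 0.006, "wx": 0.001, "wy": 0.0025, "wz": -0.0015}, {"x": 0.044, "y": -0.01, "z": 0.006, "wx": 0.001, "wy": 0.0025, "wz": -0.0015}, {"x": 0.05, "y": -0.01, "z": 0.006, "wx": 0.001, "wy": 0.0025, "wz": -0.0015}]}}

```text
t: 11.87
eef_pos: [0.5347, -0.095, 0.2119]
tool_rot: [0.003, 0.74, 0.672, -0.0]
contact_force: [-0.9, -8.4, 8.8]
gripper_width: 0.374
```

Emit:
{"op": "jog_arm", "data": {"plan": [{"x": 0.03, "y": -0.01, "z": 0.006, "wx": 0.001, "wy": 0.0025, "wz": -0.0015}, {"x": 0.038, "y": -0.01, "z": 0.006, "wx": 0.001, "wy": 0.0025, "wz": -0.0015}, {"x": 0.044, "y": -0.01, "z": 0.006, "wx": 0.001, "wy": 0.0025, "wz": -0.0015}, {"x": 0.05, "y": -0.01, "z": 0.006, "wx": 0.001, "wy": 0.0025, "wz": -0.0015}]}}

```text
t: 12.2
eef_pos: [0.5352, -0.0879, 0.2119]
tool_rot: [0.002, 0.74, 0.673, 0.002]
contact_force: [-0.4, -5.7, 9.1]
gripper_width: 0.38
```

```bash
python3 -c "from h import *;slot()"
```

```text
t 12.2 s 33.0 lat 1.2 nose z 156.1 mm F [-0.4 -5.7  9.1] turn [ 0.0018  0.0001 -0.0005]
```

Emit:
{"op": "jog_arm", "data": {"plan": [{"x": 0.01, "y": -0.005, "z": 0.004, "wx": 0.001, "wy": 0, "wz": 0}, {"x": 0.01, "y": -0.005, "z": 0.006, "wx": 0.001, "wy": 0, "wz": 0}, {"x": 0.01, "y": -0.005, "z": 0.006, "wx": 0.001, "wy": 0, "wz": 0}]}}

```text
t: 12.45
eef_pos: [0.5355, -0.0878, 0.2119]
tool_rot: [0.003, 0.74, 0.673, 0.001]
contact_force: [-1.4, -5.1, 10.2]
gripper_width: 0.375
```

```bash
python3 -c "from h import *;slot()"
```

```text
t 12.45 s 33.1 lat 1.4 nose z 156.1 mm F [-1.4 -5.1 10.2] turn [ 0.0017  0.0009 -0.0009]
```

Emit:
{"op": "jog_arm", "data": {"plan": [{"x": 0.025, "y": -0.007, "z": 0.007, "wx": 0.0015, "wy": 0.001, "wz": -0.001}, {"x": 0.033, "y": -0.007, "z": 0.007, "wx": 0.0015, "wy": 0.001, "wz": -0.001}, {"x": 0.04, "y": -0.007, "z": 0.007, "wx": 0.0015, "wy": 0.001, "wz": -0.001}, {"x": 0.045, "y": -0.007, "z": 0.007, "wx": 0.0015, "wy": 0.001, "wz": -0.001}]}}

```text
t: 12.78
eef_pos: [0.5366, -0.0819, 0.2119]
tool_rot: [0.003, 0.74, 0.673, 0.0]
contact_force: [-1.5, -8.9, 10.3]
gripper_width: 0.374
```

Emit:
{"op": "jog_arm", "data": {"plan": [{"x": 0.02, "y": -0.007, "z": 0.007, "wx": 0.0015, "wy": 0.001, "wz": -0.001}, {"x": 0.02, "y": -0.007, "z": 0.0075, "wx": 0.0015, "wy": 0.001, "wz": -0.001}, {"x": 0.02, "y": -0.007, "z": 0.008, "wx": 0.0015, "wy": 0.001, "wz": -0.001}]}}

```text
t: 13.03
eef_pos: [0.5371, -0.0808, 0.2119]
tool_rot: [0.003, 0.739, 0.673, -0.0]
contact_force: [-1.9, -6.7, 13.2]
gripper_width: 0.381
```

```bash
python3 -c "from h import *;slot()"
```

```text
t 13.03 s 40.3 lat 2.3 nose z 156.1 mm F [-1.9 -6.7 13.2] turn [ 0.0014  0.0013 -0.0003]
```

Emit:
{"op": "jog_arm", "data": {"plan": [{"x": 0.025, "y": -0.02, "z": 0.007, "wx": 0.0015, "wy": 0.001, "wz": -0.001}, {"x": 0.033, "y": -0.02, "z": 0.007, "wx": 0.0015, "wy": 0.001, "wz": -0.001}, {"x": 0.04, "y": -0.02, "z": 0.007, "wx": 0.0015, "wy": 0.001, "wz": -0.001}, {"x": 0.045, "y": -0.02, "z": 0.007, "wx": 0.0015, "wy": 0.001, "wz": -0.001}]}}

```text
t: 13.37
eef_pos: [0.5357, -0.0763, 0.212]
tool_rot: [0.004, 0.739, 0.673, -0.001]
contact_force: [-0.8, -12.7, 11.0]
gripper_width: 0.376
```

Emit:
{"op": "jog_arm", "data": {"plan": [{"x": 0.03, "y": -0.02, "z": 0.006, "wx": 0.0015, "wy": 0.002, "wz": -0.001}, {"x": 0.038, "y": -0.02, "z": 0.006, "wx": 0.0015, "wy": 0.002, "wz": -0.001}, {"x": 0.044, "y": -0.02, "z": 0.006, "wx": 0.0015, "wy": 0.002, "wz": -0.001}, {"x": 0.05, "y": -0.02, "z": 0.006, "wx": 0.0015, "wy": 0.002, "wz": -0.001}]}}

```text
t: 13.7
eef_pos: [0.5343, -0.072, 0.2121]
tool_rot: [0.004, 0.74, 0.673, -0.001]
contact_force: [-0.1, -13.7, 10.8]
gripper_width: 0.38
```

```bash
python3 -c "from h import *;slot()"
```

```text
t 13.7 s 48.8 lat -1.2 nose z 156.3 mm F [ -0.1 -13.7  10.8] turn [ 0.0014  0.0024 -0.0007]
```

Emit:
{"op": "jog_arm", "data": {"plan": [{"x": 0.03, "y": 0, "z": 0.0065, "wx": 0.001, "wy": 0.0025, "wz": -0.001}, {"x": 0.038, "y": 0, "z": 0.0065, "wx": 0.001, "wy": 0.0025, "wz": -0.001}, {"x": 0.044, "y": 0, "z": 0.0065, "wx": 0.001, "wy": 0.0025, "wz": -0.001}, {"x": 0.05, "y": 0, "z": 0.0065, "wx": 0.001, "wy": 0.0025, "wz": -0.001}]}}

```text
t: 14.03
eef_pos: [0.5363, -0.0672, 0.212]
tool_rot: [0.004, 0.74, 0.673, -0.001]
contact_force: [-1.3, -10.2, 11.4]
gripper_width: 0.377
```

Emit:
{"op": "jog_arm", "data": {"plan": [{"x": 0.03, "y": -0.004, "z": 0.0065, "wx": 0.001, "wy": 0.0025, "wz": -0.001}, {"x": 0.038, "y": -0.004, "z": 0.0065, "wx": 0.001, "wy": 0.0025, "wz": -0.001}, {"x": 0.044, "y": -0.004, "z": 0.0065, "wx": 0.001, "wy": 0.0025, "wz": -0.001}, {"x": 0.05, "y": -0.004, "z": 0.0065, "wx": 0.001, "wy": 0.0025, "wz": -0.001}]}}

```text
t: 14.37
eef_pos: [0.538, -0.0607, 0.2121]
tool_rot: [0.003, 0.74, 0.673, 0.001]
contact_force: [-1.1, -8.1, 9.9]
gripper_width: 0.381
```

```bash
python3 -c "from h import *;slot()"
```

```text
t 14.37 s 60.4 lat 1.4 nose z 156.3 mm F [-1.1 -8.1  9.9] turn [ 0.0018  0.0006 -0.0008]
```

Onto section 3 (s = 60). Press and draw across it.

Emit:
{"op": "jog_arm", "data": {"plan": [{"x": 0.025, "y": -0.012, "z": 0.007, "wx": 0.0015, "wy": 0.001, "wz": -0.001}, {"x": 0.033, "y": -0.012, "z": 0.007, "wx": 0.0015, "wy": 0.001, "wz": -0.001}, {"x": 0.038, "y": -0.012, "z": 0.007, "wx": 0.0015, "wy": 0.001, "wz": -0.001}]}}

```text
t: 14.62
eef_pos: [0.5381, -0.0562, 0.2121]
tool_rot: [0.003, 0.74, 0.673, 0.001]
contact_force: [-0.5, -7.8, 11.3]
gripper_width: 0.377
```

Emit:
{"op": "jog_arm", "data": {"plan": [{"x": 0.02, "y": -0.012, "z": 0.007, "wx": 0.0015, "wy": 0.001, "wz": -0.001}, {"x": 0.02, "y": -0.012, "z": 0.0075, "wx": 0.0015, "wy": 0.001, "wz": -0.001}, {"x": 0.02, "y": -0.012, "z": 0.008, "wx": 0.0015, "wy": 0.001, "wz": -0.001}]}}

```text
t: 14.87
eef_pos: [0.5381, -0.0548, 0.2121]
tool_rot: [0.003, 0.739, 0.673, 0.001]
contact_force: [-0.2, -6.5, 12.0]
gripper_width: 0.378
```

```bash
python3 -c "from h import *;slot()"
```

```text
t 14.87 s 66.3 lat 1.0 nose z 156.3 mm F [-0.2 -6.5 12. ] turn [ 0.0018  0.0009 -0.0002]
```

Emit:
{"op": "jog_arm", "data": {"plan": [{"x": 0.025, "y": -0.012, "z": 0.008, "wx": 0.0015, "wy": 0.001, "wz": -0.001}, {"x": 0.033, "y": -0.012, "z": 0.0085, "wx": 0.0015, "wy": 0.001, "wz": -0.001}, {"x": 0.04, "y": -0.012, "z": 0.0085, "wx": 0.0015, "wy": 0.001, "wz": -0.001}, {"x": 0.045, "y": -0.012, "z": 0.0085, "wx": 0.0015, "wy": 0.001, "wz": -0.001}]}}

```text
t: 15.2
eef_pos: [0.5385, -0.0494, 0.2121]
tool_rot: [0.004, 0.739, 0.674, 0.0]
contact_force: [-1.6, -9.3, 12.7]
gripper_width: 0.379
```

Emit:
{"op": "jog_arm", "data": {"plan": [{"x": 0.03, "y": -0.012, "z": 0.0075, "wx": 0.0015, "wy": 0.002, "wz": -0.001}, {"x": 0.038, "y": -0.012, "z": 0.0075, "wx": 0.0015, "wy": 0.002, "wz": -0.001}, {"x": 0.044, "y": -0.012, "z": 0.0075, "wx": 0.0015, "wy": 0.002, "wz": -0.001}, {"x": 0.05, "y": -0.012, "z": 0.0075, "wx": 0.0015, "wy": 0.002, "wz": -0.001}]}}

```text
t: 15.53
eef_pos: [0.5386, -0.0468, 0.2121]
tool_rot: [0.004, 0.74, 0.673, -0.001]
contact_force: [-1.4, -18.9, 13.9]
gripper_width: 0.378
```

```bash
python3 -c "from h import *;slot()"
```

```text
t 15.53 s 74.3 lat 0.8 nose z 156.3 mm F [ -1.4 -18.9  13.9] turn [ 0.0018  0.0022 -0.0007]
```

Emit:
{"op": "jog_arm", "data": {"plan": [{"x": 0.034, "y": -0.01, "z": 0.006, "wx": 0.0015, "wy": 0.0025, "wz": -0.001}, {"x": 0.04, "y": -0.01, "z": 0.006, "wx": 0.0015, "wy": 0.0025, "wz": -0.001}, {"x": 0.046, "y": -0.01, "z": 0.006, "wx": 0.0015, "wy": 0.0025, "wz": -0.001}, {"x": 0.05, "y": -0.01, "z": 0.006, "wx": 0.0015, "wy": 0.0025, "wz": -0.001}]}}

```text
t: 15.87
eef_pos: [0.539, -0.0441, 0.2121]
tool_rot: [0.004, 0.741, 0.672, -0.001]
contact_force: [-0.7, -15.4, 12.1]
gripper_width: 0.382
```

Emit:
{"op": "jog_arm", "data": {"plan": [{"x": 0.034, "y": -0.01, "z": 0.006, "wx": 0.0015, "wy": 0.0025, "wz": -0.001}, {"x": 0.04, "y": -0.01, "z": 0.006, "wx": 0.0015, "wy": 0.0025, "wz": -0.001}, {"x": 0.046, "y": -0.01, "z": 0.006, "wx": 0.0015, "wy": 0.0025, "wz": -0.001}, {"x": 0.05, "y": -0.01, "z": 0.006, "wx": 0.0015, "wy": 0.0025, "wz": -0.001}]}}

```text
t: 16.2
eef_pos: [0.5395, -0.0385, 0.2122]
tool_rot: [0.003, 0.741, 0.672, -0.001]
contact_force: [-0.7, -8.6, 10.1]
gripper_width: 0.381
```

```bash
python3 -c "from h import *;slot()"
```

```text
t 16.2 s 82.6 lat 0.9 nose z 156.4 mm F [-0.7 -8.6 10.1] turn [ 0.0012  0.0016 -0.0016]
```

Emit:
{"op": "jog_arm", "data": {"plan": [{"x": 0.025, "y": -0.01, "z": 0.007, "wx": 0.0015, "wy": 0.002, "wz": -0.001}, {"x": 0.033, "y": -0.01, "z": 0.007, "wx": 0.0015, "wy": 0.002, "wz": -0.001}, {"x": 0.04, "y": -0.01, "z": 0.007, "wx": 0.0015, "wy": 0.002, "wz": -0.001}, {"x": 0.045, "y": -0.01, "z": 0.007, "wx": 0.0015, "wy": 0.002, "wz": -0.001}]}}

```text
t: 16.53
eef_pos: [0.5401, -0.033, 0.2122]
tool_rot: [0.002, 0.741, 0.672, 0.0]
contact_force: [-0.8, -8.7, 11.7]
gripper_width: 0.378
```

Emit:
{"op": "jog_arm", "data": {"plan": [{"x": 0.025, "y": -0.01, "z": 0.007, "wx": 0.0015, "wy": 0.001, "wz": -0.001}, {"x": 0.033, "y": -0.01, "z": 0.008, "wx": 0.0015, "wy": 0.001, "wz": -0.001}, {"x": 0.033, "y": -0.01, "z": 0.008, "wx": 0.0015, "wy": 0.001, "wz": -0.001}]}}

```text
t: 16.78
eef_pos: [0.5406, -0.0295, 0.2122]
tool_rot: [0.002, 0.74, 0.672, -0.0]
contact_force: [-1.3, -7.9, 12.2]
gripper_width: 0.375
```

```bash
python3 -c "from h import *;slot()"
```

```text
t 16.78 s 91.7 lat 1.2 nose z 156.4 mm F [-1.3 -7.9 12.2] turn [ 0.0011  0.0012 -0.0013]
```

Emit:
{"op": "jog_arm", "data": {"plan": [{"x": 0.025, "y": -0.014, "z": 0.008, "wx": 0.0015, "wy": 0.001, "wz": -0.001}, {"x": 0.033, "y": -0.014, "z": 0.0085, "wx": 0.0015, "wy": 0.001, "wz": -0.001}, {"x": 0.04, "y": -0.014, "z": 0.0085, "wx": 0.0015, "wy": 0.001, "wz": -0.001}, {"x": 0.045, "y": -0.014, "z": 0.0085, "wx": 0.0015, "wy": 0.001, "wz": -0.001}]}}

```text
t: 17.12
eef_pos: [0.5407, -0.024, 0.2122]
tool_rot: [0.003, 0.74, 0.672, -0.001]
contact_force: [-1.6, -8.8, 13.1]
gripper_width: 0.377
```

Emit:
{"op": "jog_arm", "data": {"plan": [{"x": 0.03, "y": -0.014, "z": 0.008, "wx": 0.0015, "wy": 0.002, "wz": -0.001}, {"x": 0.038, "y": -0.014, "z": 0.0075, "wx": 0.0015, "wy": 0.002, "wz": -0.001}, {"x": 0.044, "y": -0.014, "z": 0.0075, "wx": 0.0015, "wy": 0.002, "wz": -0.001}, {"x": 0.05, "y": -0.014, "z": 0.0075, "wx": 0.0015, "wy": 0.002, "wz": -0.001}]}}

```text
t: 17.45
eef_pos: [0.5408, -0.02, 0.2122]
tool_rot: [0.003, 0.741, 0.672, -0.001]
contact_force: [0.1, -15.5, 14.0]
gripper_width: 0.377
```

```bash
python3 -c "from h import *;slot()"
```

```text
t 17.45 s 101.1 lat 0.4 nose z 156.4 mm F [  0.1 -15.5  14. ] turn [ 0.0011  0.002  -0.0015]
```

Emit:
{"op": "jog_arm", "data": {"plan": [{"x": 0.034, "y": -0.01, "z": 0.006, "wx": 0.0015, "wy": 0.0025, "wz": -0.001}, {"x": 0.04, "y": -0.01, "z": 0.006, "wx": 0.0015, "wy": 0.0025, "wz": -0.001}, {"x": 0.046, "y": -0.01, "z": 0.006, "wx": 0.0015, "wy": 0.0025, "wz": -0.001}, {"x": 0.05, "y": -0.01, "z": 0.006, "wx": 0.0015, "wy": 0.0025, "wz": -0.001}]}}

```text
t: 17.78
eef_pos: [0.541, -0.0189, 0.2121]
tool_rot: [0.004, 0.742, 0.671, -0.003]
contact_force: [-1.2, -22.0, 13.9]
gripper_width: 0.38
```

Emit:
{"op": "jog_arm", "data": {"plan": [{"x": 0.034, "y": -0.01, "z": 0.0065, "wx": 0.0015, "wy": 0.0025, "wz": -0.001}, {"x": 0.04, "y": -0.01, "z": 0.0065, "wx": 0.0015, "wy": 0.0025, "wz": -0.001}, {"x": 0.046, "y": -0.01, "z": 0.0065, "wx": 0.0015, "wy": 0.0025, "wz": -0.001}, {"x": 0.05, "y": -0.01, "z": 0.0065, "wx": 0.0015, "wy": 0.0025, "wz": -0.001}]}}

```text
t: 18.12
eef_pos: [0.5412, -0.0181, 0.2121]
tool_rot: [0.004, 0.743, 0.669, -0.005]
contact_force: [-2.6, -21.6, 14.8]
gripper_width: 0.375
```

```bash
python3 -c "from h import *;slot()"
```

```text
t 18.12 s 103.1 lat 0.7 nose z 156.3 mm F [ -2.6 -21.6  14.8] turn [ 0.0001  0.0041 -0.0037]
```

Emit:
{"op": "jog_arm", "data": {"plan": [{"x": 0.03, "y": -0.01, "z": 0.003, "wx": 0.0005, "wy": 0.004, "wz": -0.0035}, {"x": 0.036, "y": -0.01, "z": 0.002, "wx": 0.0005, "wy": 0.004, "wz": -0.0035}, {"x": 0.042, "y": -0.01, "z": 0.002, "wx": 0.0005, "wy": 0.004, "wz": -0.0035}, {"x": 0.046, "y": -0.01, "z": 0.002, "wx": 0.0005, "wy": 0.004, "wz": -0.0035}]}}

```text
t: 18.45
eef_pos: [0.5413, -0.0139, 0.2123]
tool_rot: [0.003, 0.741, 0.672, -0.002]
contact_force: [-1.2, -10.5, 8.1]
gripper_width: 0.379
```

```bash
python3 -c "from h import *;slot()"
```

```text
t 18.45 s 107.3 lat 0.4 nose z 156.5 mm F [ -1.2 -10.5   8.1] turn [ 0.0005  0.002  -0.0015]
```

It gave way. Continue onto section 5.

Emit:
{"op": "jog_arm", "data": {"plan": [{"x": 0.03, "y": -0.01, "z": 0.004, "wx": 0.001, "wy": 0.002, "wz": -0.0015}, {"x": 0.036, "y": -0.01, "z": 0.005, "wx": 0.001, "wy": 0.002, "wz": -0.0015}, {"x": 0.042, "y": -0.01, "z": 0.005, "wx": 0.001, "wy": 0.002, "wz": -0.0015}, {"x": 0.046, "y": -0.01, "z": 0.005, "wx": 0.001, "wy": 0.002, "wz": -0.0015}]}}

```text
t: 18.78
eef_pos: [0.5416, -0.0079, 0.2123]
tool_rot: [0.002, 0.74, 0.673, -0.001]
contact_force: [-0.7, -7.1, 9.4]
gripper_width: 0.378
```

Emit:
{"op": "jog_arm", "data": {"plan": [{"x": 0.026, "y": -0.01, "z": 0.006, "wx": 0.001, "wy": 0.002, "wz": -0.0015}, {"x": 0.034, "y": -0.01, "z": 0.007, "wx": 0.001, "wy": 0.002, "wz": -0.0015}, {"x": 0.04, "y": -0.01, "z": 0.007, "wx": 0.001, "wy": 0.002, "wz": -0.0015}, {"x": 0.045, "y": -0.01, "z": 0.007, "wx": 0.001, "wy": 0.002, "wz": -0.0015}]}}

```text
t: 19.12
eef_pos: [0.5423, -0.0023, 0.2123]
tool_rot: [0.001, 0.739, 0.673, 0.0]
contact_force: [-0.9, -8.2, 12.7]
gripper_width: 0.379
```

```bash
python3 -c "from h import *;slot()"
```

```text
t 19.12 s 118.9 lat 0.3 nose z 156.5 mm F [-0.9 -8.2 12.7] turn [ 0.0008  0.0005 -0.0003]
```

Emit:
{"op": "jog_arm", "data": {"plan": [{"x": 0.026, "y": -0.01, "z": 0.008, "wx": 0.001, "wy": 0.001, "wz": -0.0005}, {"x": 0.034, "y": -0.01, "z": 0.008, "wx": 0.001, "wy": 0.001, "wz": -0.0005}, {"x": 0.04, "y": -0.01, "z": 0.008, "wx": 0.001, "wy": 0.001, "wz": -0.0005}, {"x": 0.045, "y": -0.01, "z": 0.008, "wx": 0.001, "wy": 0.001, "wz": -0.0005}]}}

```text
t: 19.45
eef_pos: [0.543, 0.0031, 0.2123]
tool_rot: [0.002, 0.74, 0.673, 0.0]
contact_force: [-1.2, -7.9, 12.8]
gripper_width: 0.375
```

Emit:
{"op": "jog_arm", "data": {"plan": [{"x": 0.026, "y": -0.01, "z": 0.008, "wx": 0.001, "wy": 0.001, "wz": -0.0005}, {"x": 0.034, "y": -0.01, "z": 0.008, "wx": 0.001, "wy": 0.001, "wz": -0.0005}, {"x": 0.04, "y": -0.01, "z": 0.0085, "wx": 0.001, "wy": 0.001, "wz": -0.0005}, {"x": 0.045, "y": -0.01, "z": 0.0085, "wx": 0.001, "wy": 0.001, "wz": -0.0005}]}}

```text
t: 19.78
eef_pos: [0.5438, 0.0084, 0.2122]
tool_rot: [0.003, 0.74, 0.672, 0.0]
contact_force: [-1.3, -9.6, 14.8]
gripper_width: 0.377
```

Emit:
{"op": "jog_arm", "data": {"plan": [{"x": 0.02, "y": -0.008, "z": 0.008, "wx": 0.001, "wy": 0.001, "wz": -0.0005}, {"x": 0.025, "y": -0.008, "z": 0.0085, "wx": 0.001, "wy": 0.001, "wz": -0.0005}, {"x": 0.025, "y": -0.008, "z": 0.0085, "wx": 0.001, "wy": 0.001, "wz": -0.0005}]}}

```text
t: 20.03
eef_pos: [0.5441, 0.0094, 0.2122]
tool_rot: [0.004, 0.741, 0.672, -0.0]
contact_force: [-2.4, -11.1, 15.1]
gripper_width: 0.38
```

```bash
python3 -c "from h import *;slot()"
```

```text
t 20.03 s 130.8 lat 1.1 nose z 156.4 mm F [ -2.4 -11.1  15.1] turn [ 0.0018  0.002  -0.0016]
```

Emit:
{"op": "jog_arm", "data": {"plan": [{"x": 0, "y": 0, "z": -0.02, "wx": 0.001, "wy": 0.001, "wz": -0.001}, {"x": 0, "y": 0, "z": -0.1, "wx": 0.001, "wy": 0.002, "wz": -0.001}, {"x": 0, "y": 0, "z": -0.25, "wx": 0.001, "wy": 0.002, "wz": -0.001}, {"x": 0, "y": 0, "z": -0.4, "wx": 0.001, "wy": 0.002, "wz": -0.001}, {"x": 0, "y": 0, "z": -0.4, "wx": 0.001, "wy": 0.002, "wz": -0.001}, {"x": 0, "y": 0, "z": -0.4, "wx": 0.001, "wy": 0.002, "wz": -0.001}, {"x": 0, "y": 0, "z": -0.4, "wx": 0.001, "wy": 0.002, "wz": -0.001}]}}

```text
t: 20.62
eef_pos: [0.5433, 0.0099, 0.2911]
tool_rot: [0.0, 0.74, 0.673, 0.0]
contact_force: [-0.4, 0.3, -1.9]
gripper_width: 0.375
```

Run:
```python
from h import *
im=snap('side');a=cv2.resize(im[60:230,220:390,::-1],(560,560),interpolation=3);cv2.imwrite('pics/d7.png',a)
plan([.483,-.336,.29],np.pi/2);print(monitor.get_obs()['contact_force'])
```

```text
eef [0.5429 0.0099 0.2906] t 20.67 shift [-1.7498 -0.1359  0.0029] turn [-0.      0.     -0.0299]
[ 0.53133816  0.39142345 -2.17267134]
```

View pics/d7.png

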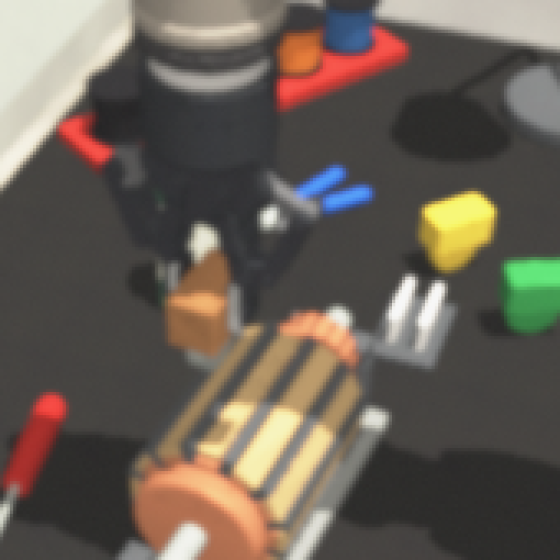

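Emit:
{"op": "jog_arm", "data": {"plan": [{"x": -0.15, "y": -0.01, "z": 0, "wx": 0, "wy": 0, "wz": -0.01}, {"x": -0.35, "y": -0.03, "z": 0, "wx": 0, "wy": 0, "wz": -0.015}, {"x": -0.55, "y": -0.04, "z": 0, "wx": 0, "wy": 0, "wz": -0.015}, {"x": -0.75, "y": -0.06, "z": 0, "wx": 0, "wy": 0, "wz": -0.02}, {"x": -0.9, "y": -0.07, "z": 0, "wx": 0, "wy": 0, "wz": -0.03}, {"x": -0.9, "y": -0.07, "z": 0, "wx": 0, "wy": 0, "wz": -0.03}]}}

```text
t: 21.17
eef_pos: [0.5091, -0.1764, 0.2884]
tool_rot: [-0.001, 0.71, 0.704, -0.002]
contact_force: [0.2, -0.4, -1.5]
gripper_width: 0.379
```

Emit:
{"op": "jog_arm", "data": {"plan": [{"x": -0.2, "y": 0, "z": 0, "wx": 0, "wy": 0, "wz": 0}, {"x": -0.4, "y": 0, "z": 0, "wx": 0, "wy": 0, "wz": 0}, {"x": -0.6, "y": 0, "z": 0, "wx": 0, "wy": 0, "wz": 0}, {"x": -0.7, "y": 0, "z": 0, "wx": 0, "wy": 0, "wz": 0}, {"x": -0.75, "y": 0, "z": 0, "wx": 0, "wy": 0, "wz": 0}, {"x": -0.75, "y": 0, "z": 0, "wx": 0, "wy": 0, "wz": 0}, {"x": -0.75, "y": 0, "z": 0, "wx": 0, "wy": 0, "wz": 0}]}}

```text
t: 21.75
eef_pos: [0.5077, -0.3249, 0.2874]
tool_rot: [-0.002, 0.71, 0.704, -0.002]
contact_force: [0.0, 0.4, -2.3]
gripper_width: 0.378
```

Run:
```python
from h import *
plan([.4836,-.336,.15],np.pi/2)
```

```text
eef [ 0.5077 -0.3249  0.2874] t 21.75 shift [-0.0565 -0.1158  0.6877] turn [-0.0019  0.0001 -0.0027]
```

Emit:
{"op": "jog_arm", "data": {"plan": [{"x": -0.03, "y": -0.08, "z": 0.15, "wx": -0.002, "wy": 0, "wz": -0.003}, {"x": -0.056, "y": -0.116, "z": 0.35, "wx": -0.002, "wy": 0, "wz": -0.003}, {"x": -0.056, "y": -0.116, "z": 0.55, "wx": -0.002, "wy": 0, "wz": -0.003}, {"x": -0.056, "y": -0.116, "z": 0.7, "wx": -0.002, "wy": 0, "wz": -0.003}, {"x": -0.056, "y": -0.116, "z": 0.788, "wx": -0.002, "wy": 0, "wz": -0.003}, {"x": -0.056, "y": -0.116, "z": 0.788, "wx": -0.002, "wy": 0, "wz": -0.003}, {"x": -0.056, "y": -0.116, "z": 0.788, "wx": -0.002, "wy": 0, "wz": -0.003}, {"x": -0.056, "y": -0.116, "z": 0.788, "wx": -0.002, "wy": 0, "wz": -0.003}]}}

```text
t: 22.42
eef_pos: [0.4851, -0.3348, 0.1315]
tool_rot: [0.001, 0.706, 0.708, 0.001]
contact_force: [-0.6, 0.2, -0.5]
gripper_width: 0.376
```

Run:
```python
from h import *
a=snap('wrist')[90:420,130:430,::-1];b=snap('side')[80:200,280:420,::-1];c=snap('scene')[90:210,110:250,::-1]
cv2.imwrite('pics/p8.png',cv2.hconcat([cv2.resize(a,(360,396)),cv2.vconcat([cv2.resize(b,(420,360),interpolation=3)[:340],cv2.resize(c,(420,360),interpolation=3)[:250]])[:396]]) if False else cv2.hconcat([cv2.resize(b,(400,400),interpolation=3),cv2.resize(c,(400,400),interpolation=3)]))
cv2.imwrite('pics/w8.png',a)
plan([.4836,-.336,.066],np.pi/2)
```

```text
eef [ 0.4847 -0.336   0.1318] t 22.57 shift [ 0.0005 -0.0067  0.3292] turn [0.001  0.0006 0.0004]
```

View pics/p8.png

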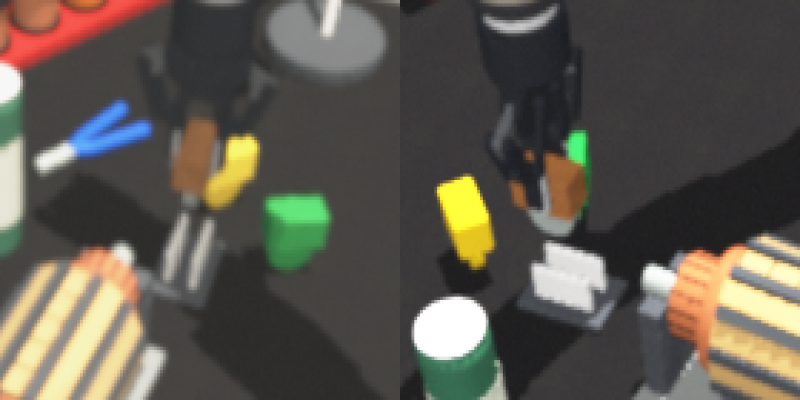

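Emit:
{"op": "jog_arm", "data": {"plan": [{"x": 0, "y": -0.006, "z": 0.1, "wx": 0.001, "wy": 0, "wz": 0}, {"x": 0, "y": -0.006, "z": 0.17, "wx": 0.001, "wy": 0, "wz": 0}, {"x": 0, "y": -0.006, "z": 0.22, "wx": 0.001, "wy": 0, "wz": 0}, {"x": 0, "y": -0.006, "z": 0.26, "wx": 0.001, "wy": 0, "wz": 0}, {"x": 0, "y": -0.006, "z": 0.28, "wx": 0.001, "wy": 0, "wz": 0}, {"x": 0, "y": -0.006, "z": 0.28, "wx": 0.001, "wy": 0, "wz": 0}, {"x": 0, "y": -0.006, "z": 0.28, "wx": 0.001, "wy": 0, "wz": 0}]}}

```text
t: 23.15
eef_pos: [0.484, -0.3362, 0.0762]
tool_rot: [0.001, 0.707, 0.708, -0.001]
contact_force: [0.2, 0.4, -1.3]
gripper_width: 0.379
```

Emit:
{"op": "jog_arm", "data": {"plan": [{"x": 0, "y": 0, "z": 0.01, "wx": 0, "wy": 0, "wz": 0}, {"x": 0, "y": 0, "z": 0.02, "wx": 0, "wy": 0, "wz": 0}, {"x": 0, "y": 0, "z": 0.026, "wx": 0, "wy": 0, "wz": 0}, {"x": 0, "y": 0, "z": 0.026, "wx": 0, "wy": 0, "wz": 0}]}}

```text
t: 23.48
eef_pos: [0.484, -0.3362, 0.0709]
tool_rot: [0.001, 0.707, 0.708, -0.001]
contact_force: [0.0, 0.1, -3.1]
gripper_width: 0.377
```

Run:
```python
from h import *
plan([.4836,-.336,.066],np.pi/2);o=monitor.get_obs();print(o['contact_force'],o['torque'])
```

```text
eef [ 0.484  -0.3362  0.0709] t 23.48 shift [ 0.0013 -0.0018  0.0247] turn [0.0001 0.0007 0.0004]
[ 0.01688113  0.07490809 -3.11218534] [ 0.00568591 -0.01566977  0.01677327]
```

Emit:
{"op": "jog_arm", "data": {"plan": [{"x": 0, "y": -0.001, "z": 0.006, "wx": 0, "wy": 0, "wz": 0}, {"x": 0, "y": -0.001, "z": 0.012, "wx": 0, "wy": 0, "wz": 0}, {"x": 0, "y": -0.001, "z": 0.018, "wx": 0, "wy": 0, "wz": 0}, {"x": 0, "y": -0.001, "z": 0.018, "wx": 0, "wy": 0, "wz": 0}]}}

```text
t: 23.82
eef_pos: [0.4836, -0.3362, 0.067]
tool_rot: [0.001, 0.707, 0.708, -0.001]
contact_force: [-0.3, 0.0, -1.3]
gripper_width: 0.38
```

Emit:
{"op": "jog_arm", "data": {"plan": [{"x": 0, "y": 0, "z": 0.003, "wx": 0, "wy": 0, "wz": 0}, {"x": 0, "y": 0, "z": 0.006, "wx": 0, "wy": 0, "wz": 0}, {"x": 0, "y": 0, "z": 0.008, "wx": 0, "wy": 0, "wz": 0}], "grip_force": 30}}

```text
t: 24.07
eef_pos: [0.4836, -0.3362, 0.066]
tool_rot: [0.001, 0.707, 0.708, -0.001]
contact_force: [-2.7, 2.4, 8.5]
gripper_width: 0.376
```

Run:
```python
from h import *
plan([.4836,-.336,.066],np.pi/2);o=monitor.get_obs();print(o['contact_force'],o['torque'])
```

```text
eef [ 0.4836 -0.3362  0.066 ] t 24.07 shift [ 0.001  -0.0001 -0.0001] turn [-0.0001  0.0006  0.0004]
[-2.70587211  2.38730267  8.53270552] [ 0.35340303  0.60624821 -0.01561331]
```

Emit:
{"op": "jog_arm", "data": {"plan": [{"x": 0, "y": 0, "z": 0.002, "wx": 0, "wy": 0, "wz": 0}, {"x": 0, "y": 0, "z": 0.001, "wx": 0, "wy": 0, "wz": 0}, {"x": 0, "y": 0, "z": 0, "wx": 0, "wy": 0, "wz": 0}], "grip_force": 20}}

```text
t: 24.32
eef_pos: [0.4836, -0.3362, 0.0661]
tool_rot: [0.001, 0.707, 0.708, -0.001]
contact_force: [-0.9, 0.6, -0.3]
gripper_width: 0.381
```

Emit:
{"op": "jog_arm", "data": {"plan": [{"x": 0, "y": 0, "z": 0, "wx": 0, "wy": 0, "wz": 0}, {"x": 0, "y": 0, "z": 0, "wx": 0, "wy": 0, "wz": 0}, {"x": 0, "y": 0, "z": 0, "wx": 0, "wy": 0, "wz": 0}, {"x": 0, "y": 0, "z": 0, "wx": 0, "wy": 0, "wz": 0}, {"x": 0, "y": 0, "z": 0, "wx": 0, "wy": 0, "wz": 0}, {"x": 0, "y": 0, "z": 0, "wx": 0, "wy": 0, "wz": 0}], "hand": 0.4}}

```text
t: 24.82
eef_pos: [0.4837, -0.3362, 0.066]
tool_rot: [0.001, 0.707, 0.708, -0.001]
contact_force: [-0.9, -0.4, 0.5]
gripper_width: 0.7
```

Emit:
{"op": "jog_arm", "data": {"plan": [{"x": 0, "y": 0, "z": -0.05, "wx": 0, "wy": 0, "wz": 0}, {"x": 0, "y": 0, "z": -0.15, "wx": 0, "wy": 0, "wz": 0}, {"x": 0, "y": 0, "z": -0.35, "wx": 0, "wy": 0, "wz": 0}, {"x": 0, "y": 0, "z": -0.55, "wx": 0, "wy": 0, "wz": 0}, {"x": -0.2, "y": 0, "z": -0.75, "wx": 0, "wy": 0, "wz": 0}, {"x": -0.2, "y": 0, "z": -0.9, "wx": 0, "wy": 0, "wz": 0}, {"x": -0.2, "y": 0, "z": -0.9, "wx": 0, "wy": 0, "wz": 0}, {"x": -0.2, "y": 0, "z": -0.9, "wx": 0, "wy": 0, "wz": 0}, {"x": -0.2, "y": 0, "z": -0.9, "wx": 0, "wy": 0, "wz": 0}]}}

```text
t: 25.57
eef_pos: [0.4835, -0.3753, 0.2464]
tool_rot: [0.001, 0.707, 0.708, -0.001]
contact_force: [-0.1, 0.8, 0.1]
gripper_width: 0.699
```

Run:
```python
from h import *
a=snap('wrist')[:300,130:430,::-1];b=snap('side')[80:220,260:400,::-1]
cv2.imwrite('pics/p9.png',cv2.hconcat([cv2.resize(a,(400,400)),cv2.resize(b,(400,400),interpolation=3)]))
```

```text
(no output)
```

View pics/p9.png

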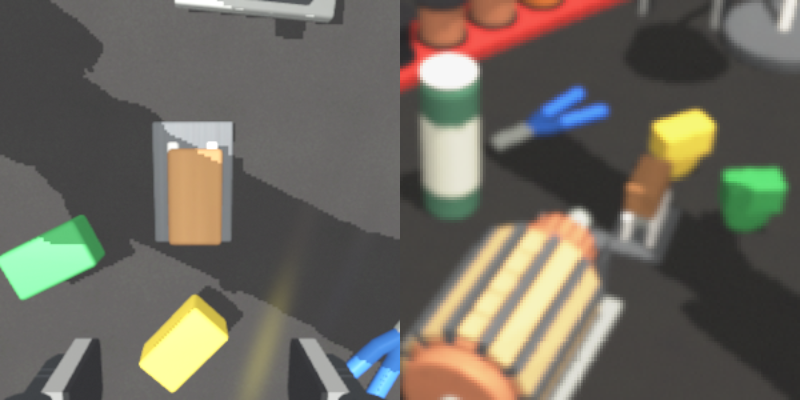

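The tool is upright on its bars, the look-alikes are unmoved and the gripper is clear. Handing in.

```bash
python3 -c "from h import *;print(bot.hand_in())"
```

```text
the job is handed in; nothing more can be done
None
```

I bedded the wedge row in one pass, set the tool back upright in its rest, let go and handed the job in at about 25.7 s. `hand_in` gave no verdict.

- **The pass:** I started on section 1 and drew the tool to about 131 mm along the slot, without lifting it between the first and last section. On each section the nose stopped at about 155.6 to 156.5 mm above the bench and did not sink further. That is well above the 6 N that moves a loose section, so I took each as firmly bedded.
- **Press force:** The readings, corrected for the tool's weight, were mostly 11 to 17 N and peaked at about 17 N on sections 1, 4 and 5, and 15 to 16 N on 2 and 3. Forces were read only at the end of each short move, so peaks in between were not seen.
- **Section 5:** The tool caught against this section's edge with about 22 N of sideways force. I eased the down-pressure to about 10 N for a moment, still in contact, then went back up to about 17 N on it.
- **Final checks:** The last picture shows the tool on its bars and the look-alikes, pliers and spray can where they were. The gripper is open and clear, with close to zero force. I did not check each section's final depth with a camera, and nothing showed the gripper touching the rotor.

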